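# Unlock the paint tray and slide it home

## Task

The paint tray is pulled out and locked by a catch. Press down the steel release lever under the pull lip at the middle of its front and, without forcing anything, push the tray smoothly until it is fully home (a second catch part-way in also needs the lever down), then let go. Go gently so that the pots stay standing in the tray, and leave everything else where it is.

Things in the scene. Friction and masses are not known exactly. Their poses are not given: they have to be found in the camera images.
- unit: Fixed slide-out unit left of centre. Origin on the table under the middle of the housing's front edge; +x = inward (the way the tray goes home), +y along the front, +z up. Grey sheet-metal housing 175 deep (x 0 to 175 mm), 200 wide, 125 high, open in front. A dark base plate 6 thick, 200 wide runs 150 mm out in front of it. The tray points roughly to the robot's right (-y).
- tray (a joint): How far the tray stands out, m: 0 = fully home against its stop, 0.122 = outer stop. Slides along the unit's x, 2.5 N friction, 1.1 kg loaded. Grey front panel 196 wide, 10 thick, z 22 to 120 mm, outer face at unit x = -(tray+0.010). Catches: one at 0.118, a hidden one somewhere at 0.045 to 0.080 (varies); a catch holds unless the lever is down until the tray is 14 mm past it.
- lip_edge (a point): Middle of the outer edge of the pull lip on the tray's front: a shelf 190 wide, 5 thick, underside 92 mm above the table, out 28 mm from the panel's outer face (rolled edge to 30.5). It hangs over the release lever: reach that with fingers slanting in under the lip, some 40 degrees from vertical, tips forward and down. Moves with the tray.
- lever_pad (a point): Point on top of the release lever's thumb tab, at rest 17 mm out from the panel's outer face and 36 mm above the table. The tab is a flat steel plate 32 wide (along the front), 4 thick, sticking 26 mm out of the panel at the middle of the front; 56 mm free height between it and the lip. Moves with tray and lever.
- release_lever (a joint): Release lever angle, rad: 0 = up (catch engaged), 0.34 = fully down on its stop; catch clear from about 0.24. Hinge in the panel 23 mm behind lever_pad: the pad goes down about 7.5 mm, 1 N at first, 4 N at the bottom; springs back when let go. It rides on the tray. Pushing the tray against a catch loads it and the lever goes down harder: press first, then push.
- tray_floor (a point): Middle of the tray's inner floor, 46 mm above the table; axes as the unit's. Inside 157 long (x) by 156 wide (y), walls 29 mm high. Moves with the tray.
- sanding_block: Bystander: brown sanding block 56x101x26, lying on the table to the right of the tray's front. Origin centre of its underside.
- spring_clamp: Bystander: black spring clamp with orange tips, 72x122x16, lying on the table near the robot. Origin centre of its underside.
- tape_measure: Bystander: tape measure 66x78x38 on the roof of the housing (125 mm above the table). Origin centre of its underside.
- paint_pot1: Loose lidded paint pot, about 61x50 mm, 55 high, front-left in the tray (seen from its front), standing on its floor; 120 g. Origin centre of its underside, z up.
- paint_pot2: Loose lidded paint pot, about 61x50 mm, 55 high, front-right in the tray (seen from its front), standing on its floor; 120 g. Origin centre of its underside, z up.
- paint_pot3: Loose lidded paint pot, about 61x50 mm, 61 high, at the back in the tray (seen from its front), standing on its floor; 120 g. Origin centre of its underside, z up.
Things that resemble listed ones, but are neither listed nor needed, are in the scene too. What is shaped like the paint_pot3 but blue or green is not meant.

How it is judged:
By the outcome, as a careful person would: the job done as asked, in the order asked, and still so for the second after the job is handed in, with the robot touching nothing.
It also fails if it takes over 38 s, if anything falls off the work surface, if the arm or the gripper's body presses on something with over 40 N, if the wrist force passes 120 N, or if a joint passes its speed limit or range.

## Robot

A 6-joint arm with a two-finger parallel gripper is mounted at the origin on a cart in front of the work surface, level with it; the furniture and walls round the work are solid. World frame = base frame: x ahead of the robot, y to its left, z up, the work surface at z = 0. Lengths are in m, angles in rad, forces in N, time in s.
With the tool pointing down it reaches from about 0.325 to 0.875 m from the base axis. Payload 4.4 kg.
Tool frame: the origin (TCP) lies where the fingers leave the gripper's body, on its centre line; the fingertips stand 73 mm ahead of it and the grasp point (between the pads) lies 54 mm ahead of it; z points along the fingers, x is the direction in which the jaws open and shut, and the axes are right-handed (so a half turn about z gives the same grasp; the last joint's range is limited). The gripper opens to 85 mm and grips with 20 to 120 N. Pads are 22 mm wide; open, the fingers measure 114 mm over their backs; the gripper's body (76 mm by 85 mm) begins 54 mm behind the grasp point. The pads swing forward as they close: fully open they stand 13 mm farther back than shut.
Start: joints at [-1.274, 0.207, 1.542, -0, 1.393, -0.15], TCP at [0.249, -0.518, 0.304] pointing down, gripper open.
Joint ranges: [-2.73, 2.73], [-0.86, 2.22], [0.23, 2.46], [-1.11, 4.25], [0.08, 2.63], [-2.82, 2.82]. Speed limits (rad/s): [2.79, 2.79, 3.14, 3.14, 3.14, 3.14].

## Interface

Orientations are given as a 3x3 rotation matrix whose columns are the frame's x, y, z axes.
In Python, from station import ctrl gives the robot as it stands.
- The arm moves only by the tool carry_out, never from a script. Its argument "commands" is a list of rows, each an object with "grip": the finger opening in m, from 0 to 0.0854; "linear": the shift along the tool's x, y, z in m, a list of three; "dr": the turn, a rotation vector about the tool's x, y, z in rad, a list of three. In form: [{"grip": grip, "linear": [dx, dy, dz], "dr": [ax, ay, az]}, ...]. A call has 1 to 20 rows; each row is the pose to reach, as a shift and turn from the pose measured when the call began, along the tool's axes at that moment; what a row does not reach only later rows make up. A row lasts 1/10 s, in which the tool goes at most 50 mm and 8.59 degrees, less where a joint would pass 70% of its speed; a pose out of reach is approached as far as the arm can. A call with a gripper value outside its range is refused whole. The fingers move at their own pace and stop on an object; the grip force is fixed at half the most. Time passes only in rows, so rows that repeat a pose let the fingers close. It gives the time, the measured TCP pose, the force and the opening at its end, in the units of the state.
- ctrl.read_state(): the state, without advancing time (a new reading comes with each control period).
- ctrl.camera(name): name is "scene" or "top"; returns a dict with "pixels" (400x640x3 uint8, red, green, blue), "z_map" (400x640 float32, m along the optical axis (not along the pixel's ray), 0 where there is no reading), "fx", "fy", "cx", "cy" (pixels), "camera_from_world" (4x4, takes a point from world to camera coordinates). Camera axes: x right, y up, looking along -z (the intrinsics and any distortion apply to the point x, -y, -z); pixel columns grow to the right and rows downward; lengths in m; the calibration is good to about 2 mm. A picture is of the moment at which its call begins.
- ctrl.hand_in(): hands the job in, once; it reports no verdict.
The state is a dict: "t": time; "qpos": joint angles; "joint_velocities": joint speeds; "effort": joint torques, N m; "tcp_pos": TCP position; "tool_rot": TCP orientation; "ft_force": force on the tool from outside, world axes, zero at the start; "torque": the same for the moment, N m; "gripper_width": finger opening in m.
Only numpy, scipy, OpenCV 4.12 (cv2) and the standard library are available. Lean on these libraries where they do the work, as an engineer would, in place of code of your own. Each camera call takes 0.05 s, during which the arm holds its last target.

## Working session

There is one attempt and no reset: what is moved stays moved. The work goes in short steps, Python scripts to look and compute and a tool call to move; the robot and the scene stay as the last step left them, time stands still between calls to the robot, and variables do not carry over. Pictures are saved under pics/ and viewed, and the job is handed in when it is done.

Besides the shell and the picture viewer there is one more tool, called after "Request:" as name(argument=value, ...), one argument or row to a line, values as JSON. carry_out: Moves the arm, as the interface text tells. Its arguments: {"type":"object","properties":{"commands":{"type":"array","items":{"type":"object","properties":{"grip":{"type":"number"},"linear":{"type":"array","items":{"type":"number"}},"dr":{"type":"array","items":{"type":"number"}}}}}},"required":["commands"]}

```bash
mkdir -p pics; ls; python3 - <<'E'
from station import ctrl
import cv2,numpy as np
for n in("scene","top"):
    c=ctrl.camera(n); cv2.imwrite(f"pics/{n}0.png",c["pixels"][:,:,::-1]); np.savez(f"{n}0.npz",**c)
    print(n,c["fx"],c["fy"],c["cx"],c["cy"],[k for k in c]);print(np.round(c["camera_from_world"],4).tolist())
print(ctrl.read_state())
E
```

```text
pics
scene 437.6054266548831 437.6054266548831 322.05487515208716 205.20946710423672 ['pixels', 'z_map', 'fx', 'fy', 'cx', 'cy', 'camera_from_world']
[[0.7179, -0.6958, 0.0206, -0.349], [0.3047, 0.3408, 0.8894, -0.2562], [-0.6259, -0.6322, 0.4567, -0.6315], [0.0, 0.0, 0.0, 1.0]]
top 376.1219534948508 376.1219534948508 320.82055649206546 202.0380442494672 ['pixels', 'z_map', 'fx', 'fy', 'cx', 'cy', 'camera_from_world']
[[0.1135, -0.9935, -0.0055, 0.0064], [0.9716, 0.1099, 0.2094, -0.5382], [-0.2074, -0.0291, 0.9778, -0.9611], [0.0, 0.0, 0.0, 1.0]]
{'t': 0.1, 'qpos': array([-1.27348983e+00,  2.07385764e-01,  1.54283061e+00,  7.22749637e-07,
        1.39351788e+00, -1.50483172e-01]), 'joint_velocities': array([ 7.17594910e-05, -7.45855490e-04, -3.63794520e-03, -4.16564851e-04,
       -1.49038700e-03, -8.30595662e-05]), 'effort': array([-7.13588088e-04, -3.84097767e+01, -2.92548430e+01, -2.27096180e-04,
        4.83224838e-03, -1.66453102e-06]), 'tcp_pos': array([ 0.24879755, -0.51778285,  0.30280352]), 'tool_rot': array([[ 4.32973409e-01, -9.01406476e-01, -6.26694378e-04],
       [-9.01404207e-01, -4.32973743e-01,  2.04785942e-03],
       [-2.11729595e-03, -3.21763723e-04, -9.99997707e-01]]), 'ft_force': array([-0.81560588, -0.80273045, -0.6653218 ]), 'torque': array([-0.00346374,  0.06818997, -0.01453838]), 'gripper_width': 0.08544882293891265}
```

View pics/scene0.png

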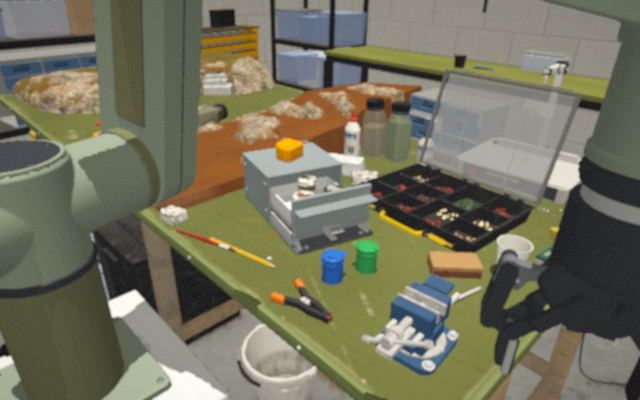

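View pics/top0.png

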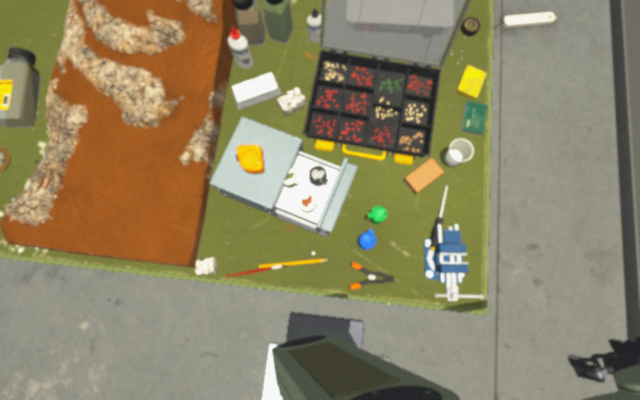

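The scene view shows the unit at about (305,195), its lip at (320,200), and the blue and green pots at (333,265) and (367,257) in front of it. The top view shows the roof at (257,163), the lip at (340,197) and the decoy pots at (368,240) and (378,214). Next I'll measure the geometry.

```bash
cat > h.py <<'E'
import numpy as np,cv2
def load(n): return dict(np.load(n))
def cloud(c):
    v,u=np.mgrid[0:400,0:640]; d=c["z_map"].astype(float)
    P=np.stack([(u-c["cx"])/c["fx"]*d,-(v-c["cy"])/c["fy"]*d,-d],-1)
    T=c["camera_from_world"]; W=(P-T[:3,3])@T[:3,:3]
    W[d==0]=np.nan
    return W
def proj(c,X):
    T=c["camera_from_world"]; p=np.atleast_2d(X)@T[:3,:3].T+T[:3,3]
    return np.stack([c["cx"]+c["fx"]*p[:,0]/-p[:,2],c["cy"]-c["fy"]*p[:,1]/-p[:,2]],-1)
def ray(c,u,v,z):
    T=c["camera_from_world"]; R=T[:3,:3]; o=-R.T@T[:3,3]
    d=R.T@np.array([(u-c["cx"])/c["fx"],-(v-c["cy"])/c["fy"],-1.]); return o+d*(z-o[2])/d[2]
E
python3 - <<'E'
from h import *
for n in("top0.npz","scene0.npz"):
    c=load(n);W=cloud(c)
    ok=(W[...,0]>.2)&(W[...,0]<.8)&(W[...,1]>-.3)&(W[...,1]<.5)
    z=W[...,2]
    for lo,hi in((.118,.132),(.088,.106),(.0,.015)):
        m=(ok&(z>lo)&(z<hi)).astype(np.uint8)
        nn,l,s,ce=cv2.connectedComponentsWithStats(m)
        for i in range(1,nn):
            if s[i,4]>150 or (lo>.05 and s[i,4]>40):
                pts=W[l==i]; r=cv2.minAreaRect(pts[:,:2].astype(np.float32)*1000)
                print(n,lo,s[i].tolist(),np.round(pts.mean(0),4),[np.round(x,1) for x in r])
c=load("top0.npz"); im=c["pixels"][:,:,::-1]
a=cv2.resize(im[100:260,190:410],None,fx=3.6,fy=3.6,interpolation=cv2.INTER_CUBIC);cv2.imwrite("pics/top0z.png",a)
c=load("scene0.npz"); im=c["pixels"][:,:,::-1]
a=cv2.resize(im[130:290,230:400],None,fx=3.7,fy=3.7,interpolation=cv2.INTER_CUBIC);cv2.imwrite("pics/scene0z.png",a)
E
```

```text
top0.npz 0.118 [209, 117, 93, 92, 4291] [0.6041 0.2423 0.1235] [array([608.1, 245.3]), array([175.7, 200.3]), np.float64(74.2)]
top0.npz 0.118 [333, 158, 14, 33, 73] [0.6001 0.027  0.1196] [array([600. ,  27.1]), array([ 9.5, 91.5]), np.float64(74.2)]
top0.npz 0.118 [322, 191, 12, 23, 63] [0.5211 0.0494 0.1193] [array([522.1,  48.6]), array([ 9.6, 61.4]), np.float64(73.1)]
top0.npz 0.088 [316, 163, 41, 70, 846] [0.5428 0.0226 0.0954] [array([543.1,  22.2]), array([ 38.5, 193.6]), np.float64(71.7)]
top0.npz 0.088 [308, 166, 21, 18, 291] [0.5979 0.0826 0.096 ] [array([599.1,  82.1]), array([47.3, 52.7]), np.float64(7.8)]
top0.npz 0.088 [283, 169, 16, 17, 161] [0.5795 0.1518 0.1012] [array([580.2, 148.4]), array([34.7, 42.6]), np.float64(73.6)]
top0.npz 0.088 [296, 193, 24, 19, 302] [0.5226 0.102  0.096 ] [array([524.6, 102.3]), array([48.3, 53.8]), np.float64(38.2)]
top0.npz 0.088 [439, 230, 22, 26, 396] [ 0.4588 -0.2753  0.0905] [array([ 459.9, -272.4]), array([64.2, 54.4]), np.float64(2.4)]
top0.npz 0.088 [440, 263, 21, 11, 190] [ 0.3951 -0.2756  0.0922] [array([ 394.8, -275.7]), arr
[... 2655 characters left out ...]
719.6, -33.3]), array([119.8,  20.9]), np.float64(88.5)]
scene0.npz 0.0 [160, 213, 28, 13, 159] [0.3262 0.3424 0.0075] [array([320.8, 345.5]), array([37. , 65.3]), np.float64(52.0)]
scene0.npz 0.0 [448, 225, 33, 17, 196] [ 0.7897 -0.1642  0.0066] [array([ 779.6, -166.3]), array([60.1, 42.7]), np.float64(85.7)]
scene0.npz 0.0 [176, 228, 101, 40, 394] [0.3515 0.1601 0.0041] [array([354.7, 172.8]), array([ 29. , 288.4]), np.float64(14.5)]
scene0.npz 0.0 [427, 256, 56, 23, 345] [ 0.6312 -0.2301  0.0077] [array([ 629.2, -225.3]), array([ 47.3, 110.8]), np.float64(17.1)]
scene0.npz 0.0 [270, 279, 63, 45, 934] [ 0.3469 -0.0968  0.0098] [array([350. , -96.4]), array([ 71. , 120.3]), np.float64(1.2)]
```

View pics/top0z.png

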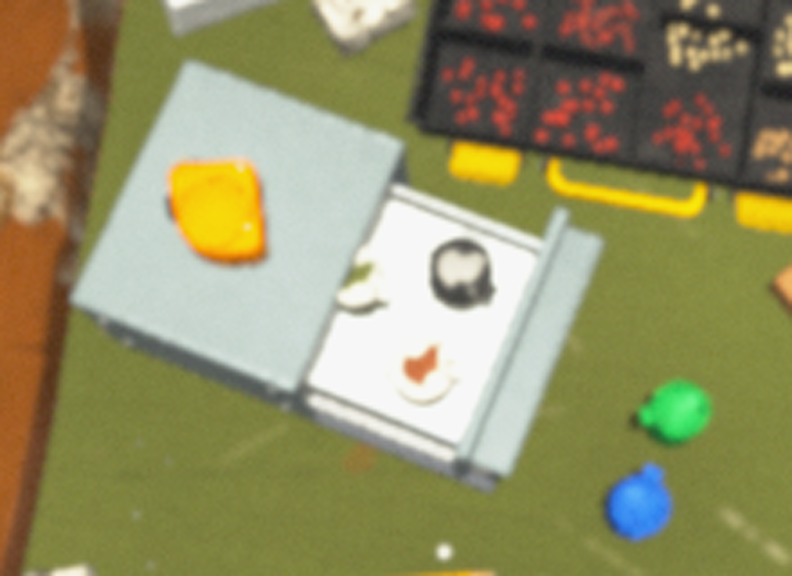

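View pics/scene0z.png

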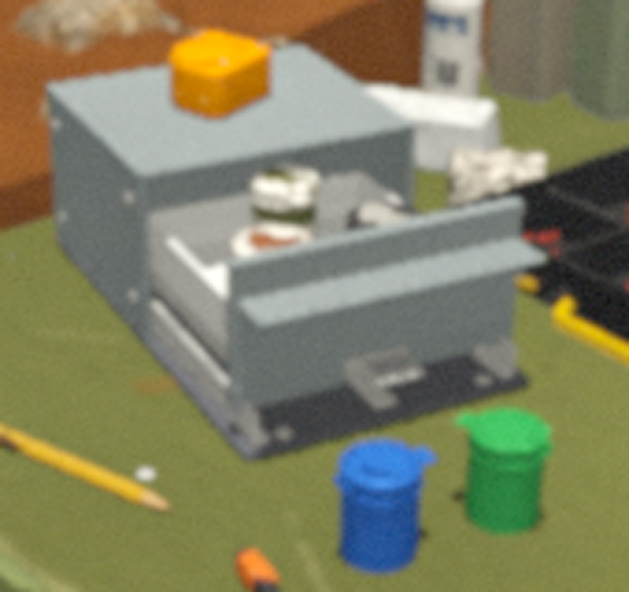

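The zooms show the lever tab at about scene pixel (334,230). The angle is consistent: the roof and the lip both give inward ≈ 74°. I'll check the model against the images and locate the pots.

```bash
cat >> h.py <<'E'
a=np.radians(74.0); U=np.array([np.cos(a),np.sin(a),0]);V=np.array([-np.sin(a),np.cos(a),0]);Z=np.array([0,0,1.])
O=np.array([.608,.2435,0])-.0875*U
def w(x,y,z): return O+x*U+y*V+z*Z
def unit(X): d=np.asarray(X)-O; return np.stack([d@U,d@V,d@Z],-1)
E
python3 - <<'E'
from h import *
t=.118;f=-(t+.01)
for n in("top","scene"):
    c=load(n+"0.npz");W=cloud(c);Q=unit(W)
    im=c["pixels"][:,:,::-1].copy()
    # lip
    m=(abs(Q[...,1])<.09)&(Q[...,2]>.09)&(Q[...,2]<.103)&(Q[...,0]<f-.004)&(Q[...,0]>-.18)
    print(n,"lip x pct",np.percentile(Q[m][:,0],[1,5,50,95,99]).round(4),"y",np.percentile(Q[m][:,1],[1,99]).round(4),np.median(Q[m][:,2]))
    m=(abs(Q[...,1])<.11)&(Q[...,2]>.112)&(Q[...,2]<.13)&(Q[...,0]<-.09)&(Q[...,0]>-.18)
    if m.any():print(n,"panel top x",np.percentile(Q[m][:,0],[2,50,98]).round(4),"y",np.percentile(Q[m][:,1],[.5,99.5]).round(4))
    m=(abs(Q[...,1])<.04)&(Q[...,2]>.03)&(Q[...,2]<.042)&(Q[...,0]<f-.006)&(Q[...,0]>-.18)
    if m.any(): print(n,"tab",m.sum(),Q[m].min(0).round(4),Q[m].max(0).round(4),np.median(Q[m],0).round(4))
    m=(Q[...,2]>.02)&(Q[...,0]<-.17)&(Q[...,0]>-.33)&(abs(Q[...,1])<.2)&(Q[...,2]<.25)
    nn,l,s,ce=cv2.connectedComponentsWithStats(m.astype(np.uint8))
    for i in range(1,nn):
        if s[i,4]>40:
            p=Q[l==i];print(n,"obst",s[i].tolist(),p.min(0).round(3),p.max(0).round(3))
    for P,col in(([w(f-x,y,.036) for x,y in((0,.016),(.026,.016),(.026,-.016),(0,-.016))],(0,0,255)),
      ([w(f-x,y,.097) for x,y in((0,.095),(.0305,.095),(.0305,-.095),(0,-.095))],(255,0,255)),
      ([w(x,y,.125) for x,y in((0,.1),(.175,.1),(.175,-.1),(0,-.1))],(0,255,255))):
        p=proj(c,np.array(P)); 
        x0,y0=(230,130) if n=="scene" else (190,100)
        if 'big' not in dir() or big[0]!=n: big=(n,cv2.resize(im[y0:y0+160,x0:x0+200],None,fx=3.7,fy=3.7,interpolation=cv2.INTER_CUBIC))
        cv2.polylines(big[1],[((p-[x0,y0]+.5)*3.7).astype(int)],True,col,1)
    cv2.imwrite(f"pics/{n}_chk.png",big[1])
E
```

```text
top lip x pct [-0.1582 -0.1571 -0.1453 -0.1333 -0.1323] y [-0.0881  0.0885] 0.09529795806357254
top panel top x [-0.128  -0.1232 -0.1181] y [-0.0975  0.0961]
top obst [371, 145, 25, 6, 59] [-0.237 -0.199  0.02 ] [-0.17  -0.185  0.046]
top obst [392, 152, 20, 13, 118] [-0.294 -0.2    0.02 ] [-0.235 -0.172  0.039]
top obst [405, 164, 20, 26, 208] [-0.33  -0.199  0.02 ] [-0.293 -0.12   0.031]
top obst [367, 206, 21, 18, 247] [-0.281 -0.028  0.021] [-0.23   0.015  0.062]
top obst [358, 230, 18, 20, 245] [-0.276  0.041  0.02 ] [-0.234  0.094  0.064]
scene lip x pct [-0.1628 -0.1618 -0.1493 -0.1332 -0.1323] y [-0.0875  0.0876] 0.0946738866267674
scene panel top x [-0.1337 -0.1295 -0.1221] y [-0.0987  0.0957]
scene tab 94 [-0.1582 -0.0182  0.0305] [-0.1343  0.0141  0.0362] [-0.148  -0.0014  0.0335]
scene obst [409, 214, 21, 14, 131] [-0.227 -0.2    0.02 ] [-0.171 -0.184  0.044]
scene obst [428, 232, 22, 15, 95] [-0.299 -0.2    0.02 ] [-0.238 -0.174  0.036]
scene obst [353, 241, 27, 26, 511] [-0.285 -0.03   0.02 ] [-0.234  0.014  0.059]
scene obst [321, 249, 27, 28, 552] [-0.282  0.038  0.02 ] [-0.24   0.094  0.059]
scene obst [429, 252, 31, 11, 184] [-0.33  -0.194  0.02 ] [-0.297 -0.123  0.026]
```

View pics/scene_chk.png

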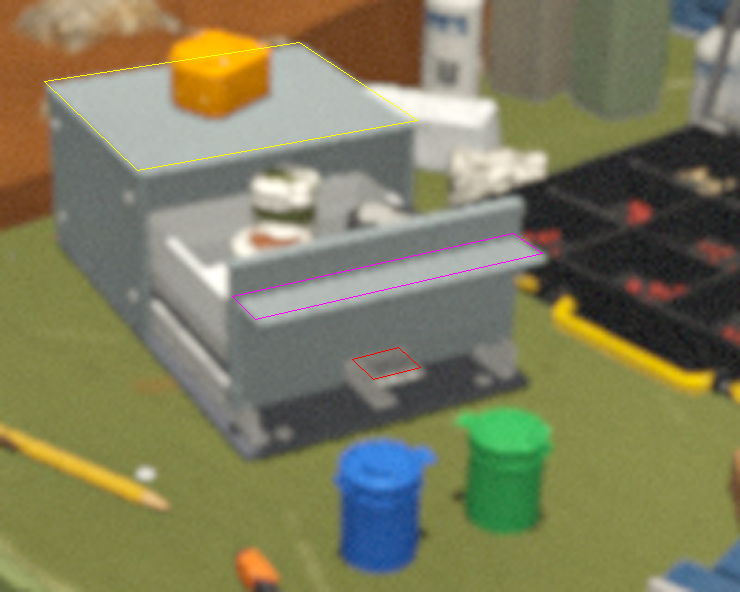

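View pics/top_chk.png

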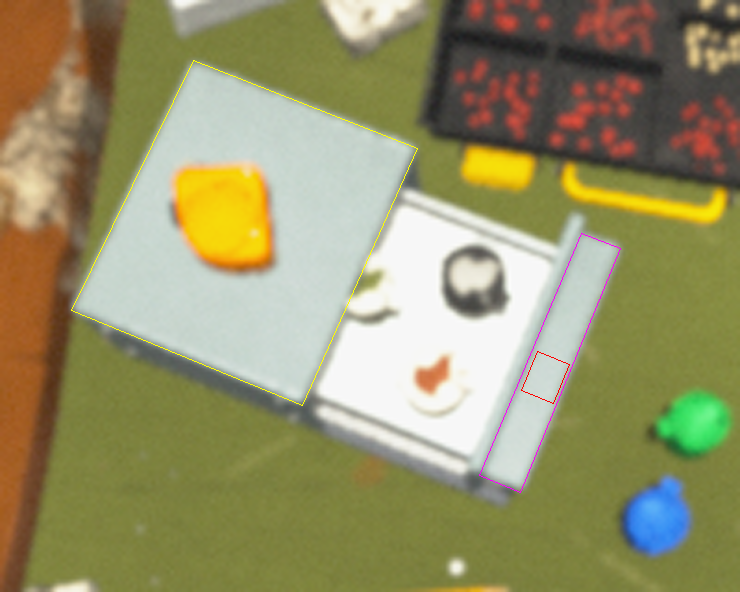

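```bash
cat >> h.py <<'E'
from scipy.spatial.transform import Rotation as Ro
th=np.radians(42); tz=np.sin(th)*U-np.cos(th)*Z; tx=-V; RD=np.stack([tx,np.cross(tz,tx),tz],1)
def goal(out,zt,back,y=-.001,t=.118):
    # low corner of the tip at 'out' from panel, height zt; TCP pos
    c=w(-(t+.01)-out,y,zt)
    tip=c+.011*RD@[0,-1,0]*np.sign((RD@[0,-1,0])[2])  # towards panel/up
    return tip-(.073+back)*tz
def rel(s,p,R=RD):
    R0=s["tool_rot"]; d=R0.T@(p-s["tcp_pos"]); r=Ro.from_matrix(R0.T@R).as_rotvec()
    print("linear",d.round(4).tolist(),"dr",r.round(4).tolist(),"|d|",np.linalg.norm(d).round(3),"deg",np.degrees(np.linalg.norm(r)).round(1))
def stat(s):
    R=s["tool_rot"]; tip=s["tcp_pos"]+.073*R[:,2]; low=tip-.011*RD@[0,-1,0]*np.sign((RD@[0,-1,0])[2])
    print("t",round(s["t"],2),"q",s["qpos"].round(2),"tcp",s["tcp_pos"].round(4),"F unit",(np.array([U,V,Z])@s["ft_force"]).round(2),"grip",round(s["gripper_width"],4))
    print(" tip unit",unit(tip).round(4),"low corner",unit(low).round(4),"tilt err deg",np.degrees(np.linalg.norm(Ro.from_matrix(R.T@RD).as_rotvec())).round(2))
E
python3 - <<'E'
from h import *
from station import ctrl
s=ctrl.read_state()
stat(s)
for b in(.2,.12,0):
    p=goal(.021,.042,b); print(b,p.round(4)); rel(s,p)
print(RD.round(3))
E
```

```text
t 0.1 q [-1.27  0.21  1.54  0.    1.39 -0.15] tcp [ 0.2488 -0.5178  0.3028] F unit [-1.    0.56 -0.67] grip 0.0854
 tip unit [-0.7432  0.1355  0.2298] low corner [-0.7513  0.1355  0.2224] tilt err deg 63.15
0.2 [ 0.4957 -0.1519  0.2522]
linear [-0.2229, -0.381, 0.0512] dr [0.6871, -0.3071, -0.8054] |d| 0.444 deg 63.2
0.12 [ 0.5104 -0.1004  0.1928]
linear [-0.2627, -0.4165, 0.1107] dr [0.6871, -0.3071, -0.8054] |d| 0.505 deg 63.2
0 [ 0.5326 -0.0232  0.1036]
linear [-0.3225, -0.4699, 0.2] dr [0.6871, -0.3071, -0.8054] |d| 0.604 deg 63.2
[[ 0.961 -0.205  0.184]
 [-0.276 -0.714  0.643]
 [-0.    -0.669 -0.743]]
```

Request:
carry_out(
  commands=[
    {"grip": 0, "linear": [-0.01, -0.02, 0.0], "dr": [0.03, -0.015, -0.04]},
    {"grip": 0, "linear": [-0.025, -0.045, 0.0], "dr": [0.08, -0.035, -0.09]},
    {"grip": 0, "linear": [-0.045, -0.075, 0.0], "dr": [0.13, -0.06, -0.15]},
    {"grip": 0, "linear": [-0.065, -0.11, 0.0], "dr": [0.19, -0.085, -0.22]},
    {"grip": 0, "linear": [-0.085, -0.145, 0.0], "dr": [0.25, -0.11, -0.29]},
    {"grip": 0, "linear": [-0.105, -0.18, 0.0], "dr": [0.31, -0.14, -0.36]},
    {"grip": 0, "linear": [-0.115, -0.195, 0.0], "dr": [0.34, -0.15, -0.4]},
    {"grip": 0, "linear": [-0.12, -0.2, 0.0], "dr": [0.35, -0.155, -0.41]},
  ],
)

```text
t: 0.9
tcp_pos: [0.3776, -0.3213, 0.3026]
tool_rot: [[0.769, -0.615, 0.176], [-0.635, -0.699, 0.33], [-0.08, -0.365, -0.928]]
ft_force: [-0.5, 0.4, -0.5]
gripper_width: -0.0
```

```bash
python3 - <<'E'
from h import *
from station import ctrl
s=ctrl.read_state(); stat(s); print(s["tool_rot"].round(3)); rel(s,goal(.021,.042,.2)); rel(s,goal(.021,.042,.12))
E
```

```text
t 0.9 q [-1.04  0.11  1.69  0.32  1.55 -0.38] tcp [ 0.3776 -0.3213  0.3026] F unit [ 0.23  0.54 -0.48] grip -0.0
 tip unit [-0.4922  0.0601  0.2349] low corner [-0.5004  0.0601  0.2276] tilt err deg 30.84
[[ 0.769 -0.615  0.176]
 [-0.635 -0.699  0.33 ]
 [-0.08  -0.365 -0.928]]
linear [-0.0127, -0.1726, 0.1234] dr [0.3365, -0.1496, -0.3925] |d| 0.213 deg 30.8
linear [-0.0293, -0.196, 0.1981] dr [0.3365, -0.1496, -0.3925] |d| 0.28 deg 30.8
```

Request:
carry_out(
  commands=[
    {"grip": 0, "linear": [-0.002, -0.017, 0.012], "dr": [0.03, -0.015, -0.04]},
    {"grip": 0, "linear": [-0.004, -0.045, 0.032], "dr": [0.085, -0.04, -0.1]},
    {"grip": 0, "linear": [-0.006, -0.075, 0.054], "dr": [0.145, -0.065, -0.17]},
    {"grip": 0, "linear": [-0.008, -0.105, 0.075], "dr": [0.205, -0.09, -0.24]},
    {"grip": 0, "linear": [-0.01, -0.135, 0.096], "dr": [0.265, -0.118, -0.31]},
    {"grip": 0, "linear": [-0.012, -0.16, 0.115], "dr": [0.315, -0.14, -0.367]},
    {"grip": 0, "linear": [-0.0127, -0.1726, 0.1234], "dr": [0.3365, -0.1496, -0.3925]},
    {"grip": 0, "linear": [-0.0127, -0.1726, 0.1234], "dr": [0.3365, -0.1496, -0.3925]},
  ],
)

```text
t: 1.7
tcp_pos: [0.4957, -0.1507, 0.251]
tool_rot: [[0.962, -0.205, 0.182], [-0.274, -0.714, 0.645], [-0.002, -0.67, -0.742]]
ft_force: [0.9, -0.4, -0.5]
gripper_width: -0.0
```

```bash
python3 - <<'E'
from h import *
from station import ctrl
s=ctrl.read_state(); stat(s); rel(s,goal(.021,.042,.12)); rel(s,goal(.021,.042,.04))
for n in("scene","top"):
    c=ctrl.camera(n); np.savez(f"{n}1.npz",**c); im=c["pixels"][:,:,::-1]
    cv2.imwrite(f"pics/{n}1.png",im)
E
```

```text
t 1.7 q [-0.76  0.27  1.72  0.64  1.55 -0.62] tcp [ 0.4957 -0.1507  0.251 ] F unit [-0.16 -0.99 -0.54] grip -0.0
 tip unit [-0.2735 -0.0005  0.1968] low corner [-0.2816 -0.0005  0.1894] tilt err deg 0.19
linear [0.0005, 0.0001, 0.0783] dr [-0.0012, 0.003, -0.0003] |d| 0.078 deg 0.2
linear [0.0007, 0.0002, 0.1583] dr [-0.0012, 0.003, -0.0003] |d| 0.158 deg 0.2
```

View pics/scene1.png

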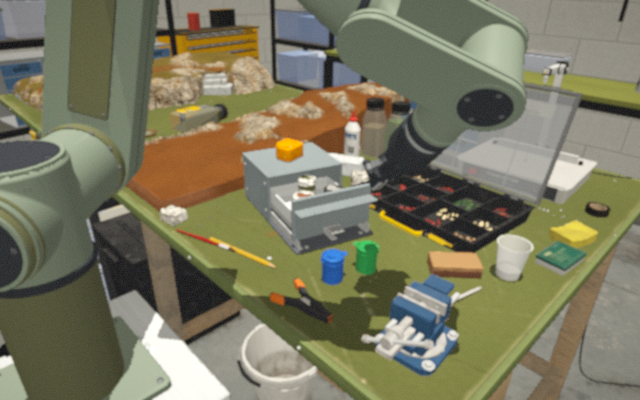

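The gripper has arrived above and in front of the tray, with its tips near (375,180), and nothing has been disturbed. I'll go in along the finger axis.

Request:
carry_out(
  commands=[
    {"grip": 0, "linear": [0, 0, 0.015], "dr": [0, 0.003, 0]},
    {"grip": 0, "linear": [0, 0, 0.04], "dr": [0, 0.003, 0]},
    {"grip": 0, "linear": [0, 0, 0.065], "dr": [0, 0.003, 0]},
    {"grip": 0, "linear": [0.0005, 0, 0.09], "dr": [0, 0.003, 0]},
    {"grip": 0, "linear": [0.0005, 0, 0.11], "dr": [0, 0.003, 0]},
    {"grip": 0, "linear": [0.0005, 0, 0.12], "dr": [0, 0.003, 0]},
    {"grip": 0, "linear": [0.0005, 0, 0.12], "dr": [0, 0.003, 0]},
  ],
)

```text
t: 2.5
tcp_pos: [0.5178, -0.0757, 0.1627]
tool_rot: [[0.96, -0.206, 0.187], [-0.278, -0.715, 0.642], [0.001, -0.668, -0.744]]
ft_force: [0.1, -1.0, 0.5]
gripper_width: -0.0002
```

```bash
python3 - <<'E'
from h import *
from station import ctrl
s=ctrl.read_state(); stat(s); rel(s,goal(.021,.042,.0))
for n in("scene","top"):
    c=ctrl.camera(n); np.savez(f"{n}2.npz",**c); im=c["pixels"][:,:,::-1]
    x0,y0=(270,130) if n=="scene" else (260,130)
    big=cv2.resize(im[y0:y0+140,x0:x0+180],None,fx=4,fy=4,interpolation=cv2.INTER_CUBIC)
    tip=s["tcp_pos"]+.073*s["tool_rot"][:,2]
    for P,col in((tip,(0,0,255)),(s["tcp_pos"],(255,0,255))):
        p=(proj(c,P)[0]-[x0,y0]+.5)*4; cv2.circle(big,tuple(int(i) for i in p),4,col,1)
    cv2.imwrite(f"pics/{n}2.png",big)
E
```

```text
t 2.5 q [-0.62  0.37  1.81  0.71  1.32 -0.65] tcp [ 0.5178 -0.0757  0.1627] F unit [-0.95 -0.42  0.5 ] grip -0.0002
 tip unit [-0.1954 -0.0015  0.1084] low corner [-0.2036 -0.0015  0.1011] tilt err deg 0.19
linear [-0.0005, -0.001, 0.0804] dr [0.0012, -0.0027, -0.0013] |d| 0.08 deg 0.2
```

View pics/scene2.png

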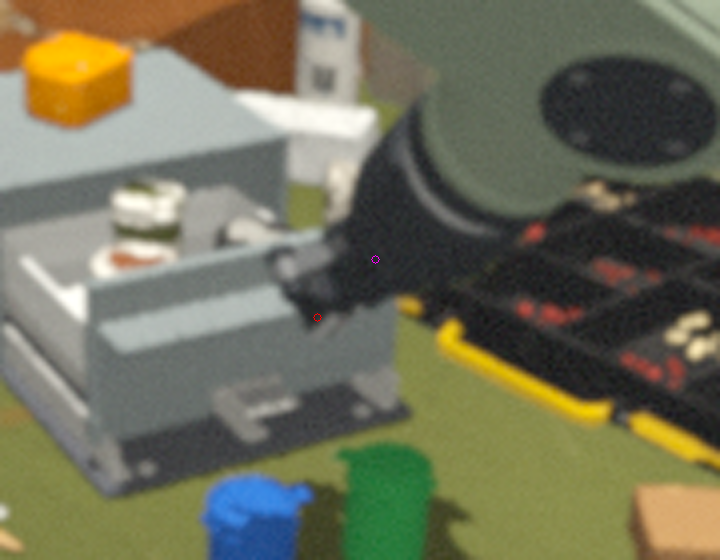

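View pics/top2.png

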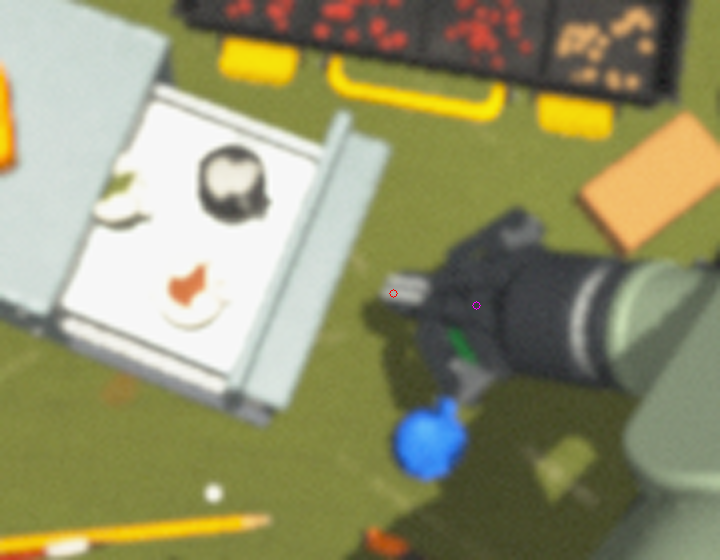

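Scene and top views agree with the kinematics: the tips are just outside the lip, in line with the tab and clear of both pots. I'll continue in under the lip.

Request:
carry_out(
  commands=[
    {"grip": 0, "linear": [0, -0.001, 0.01], "dr": [0, -0.002, -0.001]},
    {"grip": 0, "linear": [0, -0.001, 0.025], "dr": [0, -0.002, -0.001]},
    {"grip": 0, "linear": [0, -0.001, 0.04], "dr": [0, -0.002, -0.001]},
    {"grip": 0, "linear": [-0.0005, -0.001, 0.055], "dr": [0, -0.002, -0.001]},
    {"grip": 0, "linear": [-0.0005, -0.001, 0.065], "dr": [0, -0.002, -0.001]},
    {"grip": 0, "linear": [-0.0005, -0.001, 0.073], "dr": [0, -0.002, -0.001]},
    {"grip": 0, "linear": [-0.0005, -0.001, 0.076], "dr": [0, -0.002, -0.001]},
    {"grip": 0, "linear": [-0.0005, -0.001, 0.076], "dr": [0, -0.002, -0.001]},
  ],
)

```text
t: 3.4
tcp_pos: [0.5328, -0.0268, 0.1076]
tool_rot: [[0.961, -0.204, 0.187], [-0.277, -0.716, 0.641], [0.003, -0.668, -0.744]]
ft_force: [0.4, 0.7, 0.3]
gripper_width: 0.0001
```

```bash
cat >snap.py <<'E'
import sys
from h import *
from station import ctrl
s=ctrl.read_state(); stat(s)
k=sys.argv[1]
for n in("scene","top"):
    c=ctrl.camera(n); np.savez(f"{n}{k}.npz",**c); im=c["pixels"][:,:,::-1]
    x0,y0=(230,140) if n=="scene" else (240,120)
    big=cv2.resize(im[y0:y0+125,x0:x0+180],None,fx=4,fy=4,interpolation=cv2.INTER_CUBIC)
    tip=s["tcp_pos"]+.073*s["tool_rot"][:,2]
    for P,col in((tip,(0,0,255)),(s["tcp_pos"],(255,0,255))):
        p=(proj(c,P)[0]-[x0,y0]+.5)*4; cv2.circle(big,tuple(int(i) for i in p),4,col,1)
    cv2.imwrite(f"pics/{n}{k}.png",big)
    Q=unit(cloud(c))
    m=(abs(Q[...,1])<.094)&(Q[...,2]>.113)&(Q[...,2]<.13)&(Q[...,0]<-.005)&(Q[...,0]>-.18)&(abs(Q[...,1])>.05)
    if m.any():print(n,"panel top x",np.percentile(Q[m][:,0],[2,50,98]).round(4),m.sum())
E
python3 snap.py 3
```

```text
t 3.4 q [-0.53  0.46  1.84  0.77  1.19 -0.67] tcp [ 0.5328 -0.0268  0.1076] F unit [ 0.75 -0.16  0.34] grip 0.0001
 tip unit [-0.1443 -0.0023  0.0533] low corner [-0.1525 -0.0023  0.0459] tilt err deg 0.18
scene panel top x [-0.1331 -0.1299 -0.1225] 73
top panel top x [-0.1281 -0.1232 -0.1182] 133
```

View pics/scene3.png

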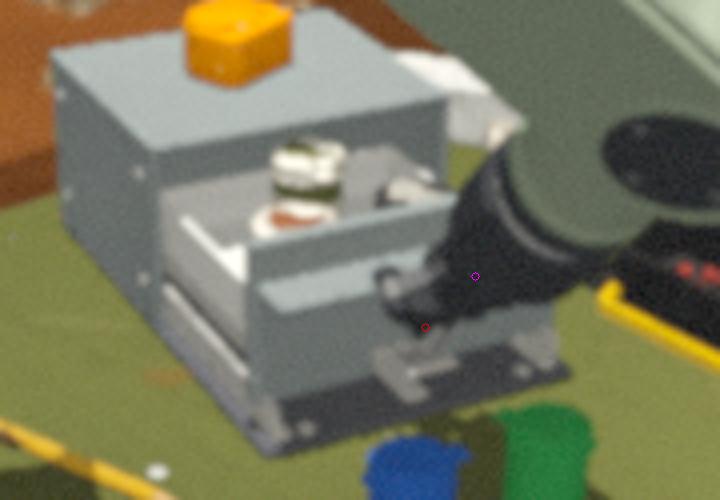

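View pics/top3.png

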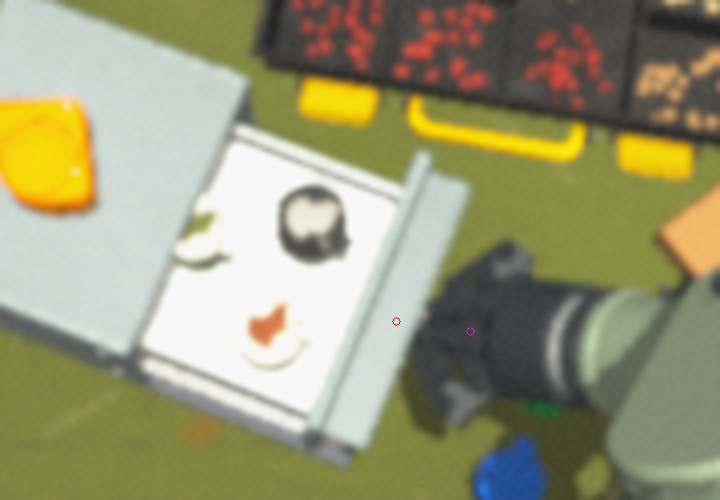

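The fingertips are over the tab and under the lip, at about (425,335). I'll press gradually straight down, moving 4 mm inward first.

Request:
carry_out(
  commands=[
    {"grip": 0, "linear": [0, -0.003, 0.0027], "dr": [0, 0, 0]},
    {"grip": 0, "linear": [0, 0.0003, 0.0064], "dr": [0, 0, 0]},
    {"grip": 0, "linear": [0, 0.0024, 0.0086], "dr": [0, 0, 0]},
    {"grip": 0, "linear": [0, 0.0037, 0.0101], "dr": [0, 0, 0]},
    {"grip": 0, "linear": [0, 0.0037, 0.0101], "dr": [0, 0, 0]},
  ],
)

```text
t: 4.0
tcp_pos: [0.534, -0.0236, 0.0978]
tool_rot: [[0.961, -0.205, 0.187], [-0.277, -0.716, 0.641], [0.003, -0.668, -0.744]]
ft_force: [-0.1, -0.2, -0.2]
gripper_width: -0.0004
```

```bash
python3 - <<'E'
from h import *
from station import ctrl
stat(ctrl.read_state())
E
```

```text
t 4.0 q [-0.52  0.48  1.84  0.78  1.17 -0.69] tcp [ 0.534  -0.0236  0.0978] F unit [-0.25  0.03 -0.16] grip -0.0004
 tip unit [-0.1409 -0.0027  0.0435] low corner [-0.1491 -0.0027  0.0361] tilt err deg 0.23
```

Request:
carry_out(
  commands=[
    {"grip": 0, "linear": [-0.0005, 0.0013, 0.0015], "dr": [0, 0, 0]},
    {"grip": 0, "linear": [-0.001, 0.0027, 0.003], "dr": [0, 0, 0]},
    {"grip": 0, "linear": [-0.001, 0.0027, 0.003], "dr": [0, 0, 0]},
  ],
)

```text
t: 4.3
tcp_pos: [0.5333, -0.0235, 0.0938]
tool_rot: [[0.961, -0.205, 0.188], [-0.278, -0.716, 0.641], [0.003, -0.668, -0.744]]
ft_force: [-0.1, 0.2, 1.4]
gripper_width: -0.0003
```

```bash
python3 - <<'E'
from h import *
from station import ctrl
stat(ctrl.read_state())
E
```

```text
t 4.3 q [-0.52  0.48  1.84  0.79  1.16 -0.69] tcp [ 0.5333 -0.0235  0.0938] F unit [0.13 0.17 1.42] grip -0.0003
 tip unit [-0.141  -0.0021  0.0395] low corner [-0.1492 -0.0021  0.0321] tilt err deg 0.26
```

Request:
carry_out(
  commands=[
    {"grip": 0, "linear": [0, 0.0013, 0.0015], "dr": [0, 0, 0]},
    {"grip": 0, "linear": [0, 0.0027, 0.003], "dr": [0, 0, 0]},
    {"grip": 0, "linear": [0, 0.0033, 0.0037], "dr": [0, 0, 0]},
    {"grip": 0, "linear": [0, 0.0033, 0.0037], "dr": [0, 0, 0]},
  ],
)

```text
t: 4.7
tcp_pos: [0.5334, -0.0235, 0.0889]
tool_rot: [[0.961, -0.205, 0.188], [-0.278, -0.716, 0.641], [0.003, -0.668, -0.744]]
ft_force: [0.1, -1.0, 3.2]
gripper_width: 0.0002
```

```bash
python3 - <<'E'
from h import *
from station import ctrl
stat(ctrl.read_state())
E
```

```text
t 4.7 q [-0.52  0.49  1.84  0.79  1.16 -0.7 ] tcp [ 0.5334 -0.0235  0.0889] F unit [-0.96 -0.37  3.2 ] grip 0.0002
 tip unit [-0.141  -0.0022  0.0345] low corner [-0.1492 -0.0022  0.0272] tilt err deg 0.26
```

Request:
carry_out(
  commands=[
    {"grip": 0, "linear": [0, 0.0007, 0.0007], "dr": [0, 0, 0]},
    {"grip": 0, "linear": [0, 0.0014, 0.0015], "dr": [0, 0, 0]},
    {"grip": 0, "linear": [0, 0.0014, 0.0015], "dr": [0, 0, 0]},
  ],
)

```text
t: 5.0
tcp_pos: [0.5334, -0.0234, 0.0871]
tool_rot: [[0.961, -0.204, 0.188], [-0.278, -0.715, 0.642], [0.003, -0.669, -0.744]]
ft_force: [-1.6, -0.5, 4.4]
gripper_width: -0.0
```

```bash
python3 snap.py 4
```

```text
t 5.0 q [-0.52  0.5   1.84  0.79  1.16 -0.7 ] tcp [ 0.5334 -0.0234  0.0871] F unit [-0.88  1.42  4.44] grip -0.0
 tip unit [-0.1408 -0.0022  0.0329] low corner [-0.149  -0.0022  0.0255] tilt err deg 0.24
scene panel top x [-0.1332 -0.1297 -0.1228] 80
top panel top x [-0.1279 -0.1231 -0.1182] 131
```

View pics/scene4.png

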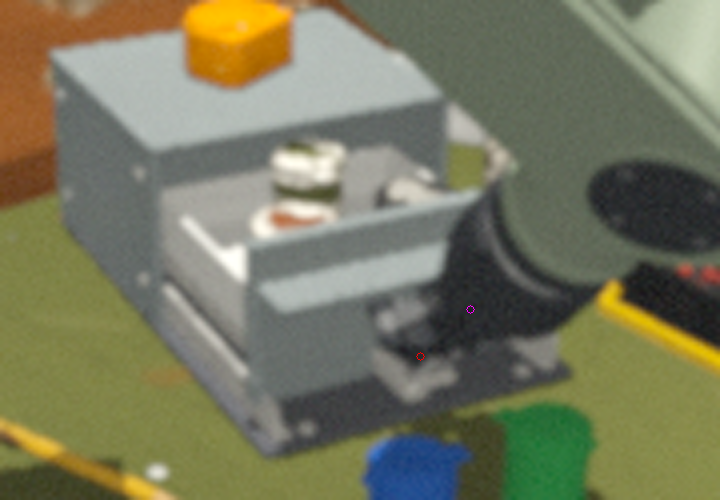

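Request:
carry_out(
  commands=[
    {"grip": 0, "linear": [0, 0.0007, 0.0008], "dr": [0, 0, 0]},
    {"grip": 0, "linear": [0, 0.0012, 0.0013], "dr": [0, 0, 0]},
    {"grip": 0, "linear": [0, 0.0012, 0.0013], "dr": [0, 0, 0]},
  ],
)

```text
t: 5.4
tcp_pos: [0.5337, -0.0231, 0.0867]
tool_rot: [[0.961, -0.203, 0.188], [-0.277, -0.714, 0.644], [0.004, -0.671, -0.742]]
ft_force: [-3.7, -0.3, 10.7]
gripper_width: 0.0
```

```bash
python3 - <<'E'
from h import *
from station import ctrl
stat(ctrl.read_state())
E
```

```text
t 5.4 q [-0.52  0.5   1.84  0.79  1.16 -0.71] tcp [ 0.5337 -0.0231  0.0867] F unit [-1.28  3.5  10.73] grip 0.0
 tip unit [-0.1403 -0.0023  0.0325] low corner [-0.1485 -0.0023  0.0252] tilt err deg 0.24
```

The lever is on its stop (10.7 N). Now I'll push inward slowly while keeping the downward bias.

Request:
carry_out(
  commands=[
    {"grip": 0, "linear": [0, 0.0001, 0.0018], "dr": [0, 0, 0]},
    {"grip": 0, "linear": [0, -0.0012, 0.003], "dr": [0, 0, 0]},
    {"grip": 0, "linear": [0, -0.0027, 0.0044], "dr": [0, 0, 0]},
    {"grip": 0, "linear": [0, -0.0042, 0.0057], "dr": [0, 0, 0]},
    {"grip": 0, "linear": [0, -0.0057, 0.0071], "dr": [0, 0, 0]},
    {"grip": 0, "linear": [0, -0.0064, 0.0078], "dr": [0, 0, 0]},
  ],
)

```text
t: 6.0
tcp_pos: [0.5366, -0.0131, 0.0865]
tool_rot: [[0.961, -0.202, 0.188], [-0.276, -0.712, 0.646], [0.004, -0.673, -0.74]]
ft_force: [-3.2, -2.1, 11.6]
gripper_width: 0.0001
```

```bash
python3 snap.py 5
```

```text
t 6.0 q [-0.5   0.5   1.84  0.8   1.15 -0.7 ] tcp [ 0.5366 -0.0131  0.0865] F unit [-2.89  2.54 11.57] grip 0.0001
 tip unit [-0.1297 -0.0023  0.0325] low corner [-0.1379 -0.0023  0.0252] tilt err deg 0.33
scene panel top x [-0.1223 -0.1186 -0.1105] 75
top panel top x [-0.1168 -0.1121 -0.1069] 133
```

View pics/scene5.png

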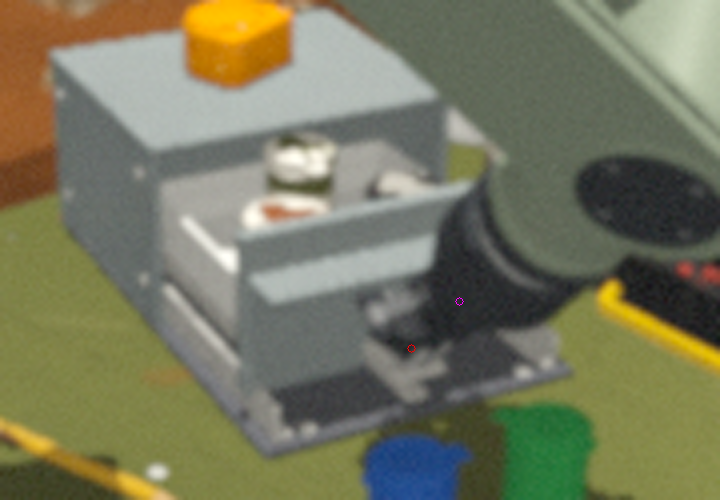

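The tray has moved about 11 mm and the lever is still down. All three pots are standing. I'll keep pushing.

Request:
carry_out(
  commands=[
    {"grip": 0, "linear": [0, 0.0003, 0.0018], "dr": [0, 0, 0]},
    {"grip": 0, "linear": [0, -0.0012, 0.0031], "dr": [0, 0, 0]},
    {"grip": 0, "linear": [0, -0.0035, 0.0051], "dr": [0, 0, 0]},
    {"grip": 0, "linear": [0, -0.0057, 0.0071], "dr": [0, 0, 0]},
    {"grip": 0, "linear": [0, -0.0079, 0.0091], "dr": [0, 0, 0]},
    {"grip": 0, "linear": [0, -0.0101, 0.0112], "dr": [0, 0, 0]},
    {"grip": 0, "linear": [0, -0.0124, 0.0132], "dr": [0, 0, 0]},
    {"grip": 0, "linear": [0, -0.0146, 0.0152], "dr": [0, 0, 0]},
    {"grip": 0, "linear": [0, -0.0168, 0.0172], "dr": [0, 0, 0]},
    {"grip": 0, "linear": [0, -0.0191, 0.0192], "dr": [0, 0, 0]},
    {"grip": 0, "linear": [0, -0.0206, 0.0205], "dr": [0, 0, 0]},
    {"grip": 0, "linear": [0, -0.0213, 0.0212], "dr": [0, 0, 0]},
  ],
)

```text
t: 7.3
tcp_pos: [0.5449, 0.0164, 0.0864]
tool_rot: [[0.962, -0.201, 0.188], [-0.275, -0.711, 0.648], [0.003, -0.674, -0.738]]
ft_force: [-3.7, -2.7, 10.3]
gripper_width: 0.0
```

```bash
python3 snap.py 6
```

```text
t 7.3 q [-0.44  0.5   1.84  0.83  1.12 -0.67] tcp [0.5449 0.0164 0.0864] F unit [-3.64  2.76 10.31] grip 0.0
 tip unit [-0.099  -0.0021  0.0326] low corner [-0.1071 -0.0021  0.0252] tilt err deg 0.46
scene panel top x [-0.0916 -0.0876 -0.0812] 67
top panel top x [-0.0863 -0.0812 -0.076 ] 135
```

View pics/scene6.png

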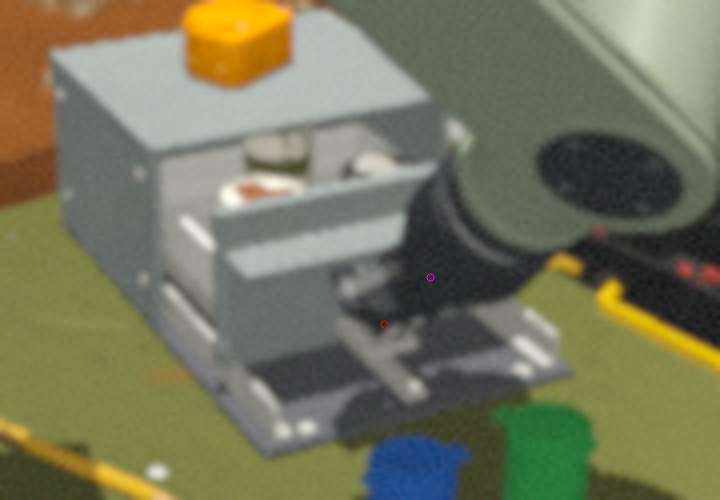

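The tray is at about 0.076, the lever is down and the pots are standing. I'll continue through the second catch zone.

Request:
carry_out(
  commands=[
    {"grip": 0, "linear": [0, 0.0003, 0.0018], "dr": [0, 0, 0]},
    {"grip": 0, "linear": [0, -0.0012, 0.0031], "dr": [0, 0, 0]},
    {"grip": 0, "linear": [0, -0.0035, 0.0051], "dr": [0, 0, 0]},
    {"grip": 0, "linear": [0, -0.0057, 0.0071], "dr": [0, 0, 0]},
    {"grip": 0, "linear": [0, -0.0079, 0.0091], "dr": [0, 0, 0]},
    {"grip": 0, "linear": [0, -0.0101, 0.0112], "dr": [0, 0, 0]},
    {"grip": 0, "linear": [0, -0.0124, 0.0132], "dr": [0, 0, 0]},
    {"grip": 0, "linear": [0, -0.0146, 0.0152], "dr": [0, 0, 0]},
    {"grip": 0, "linear": [0, -0.0168, 0.0172], "dr": [0, 0, 0]},
    {"grip": 0, "linear": [0, -0.0191, 0.0192], "dr": [0, 0, 0]},
    {"grip": 0, "linear": [0, -0.0213, 0.0212], "dr": [0, 0, 0]},
    {"grip": 0, "linear": [0, -0.0235, 0.0232], "dr": [0, 0, 0]},
    {"grip": 0, "linear": [0, -0.0258, 0.0252], "dr": [0, 0, 0]},
    {"grip": 0, "linear": [0, -0.0272, 0.0266], "dr": [0, 0, 0]},
    {"grip": 0, "linear": [0, -0.028, 0.0272], "dr": [0, 0, 0]},
  ],
)

```text
t: 8.9
tcp_pos: [0.5557, 0.0546, 0.0864]
tool_rot: [[0.962, -0.199, 0.187], [-0.274, -0.709, 0.65], [0.003, -0.676, -0.737]]
ft_force: [-3.0, -2.3, 9.2]
gripper_width: -0.0001
```

```bash
python3 snap.py 7
```

```text
t 8.9 q [-0.37  0.5   1.84  0.87  1.08 -0.63] tcp [0.5557 0.0546 0.0864] F unit [-3.    2.25  9.25] grip -0.0001
 tip unit [-0.0592 -0.0019  0.0326] low corner [-0.0673 -0.0019  0.0253] tilt err deg 0.6
scene panel top x [-0.0514 -0.0485 -0.0406] 66
top panel top x [-0.0465 -0.0416 -0.0366] 132
```

View pics/scene7.png

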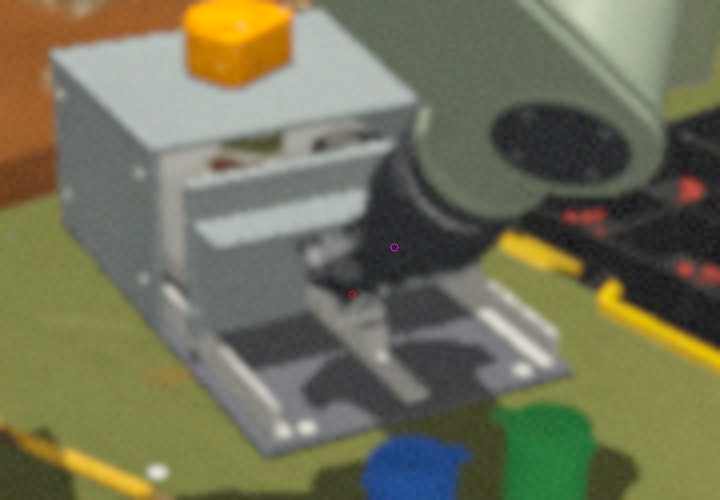

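Request:
carry_out(
  commands=[
    {"grip": 0, "linear": [0, 0.0003, 0.0018], "dr": [0, 0, 0]},
    {"grip": 0, "linear": [0, -0.0012, 0.0031], "dr": [0, 0, 0]},
    {"grip": 0, "linear": [0, -0.0035, 0.0051], "dr": [0, 0, 0]},
    {"grip": 0, "linear": [0, -0.0057, 0.0071], "dr": [0, 0, 0]},
    {"grip": 0, "linear": [0, -0.0079, 0.0091], "dr": [0, 0, 0]},
    {"grip": 0, "linear": [0, -0.0101, 0.0112], "dr": [0, 0, 0]},
    {"grip": 0, "linear": [0, -0.0124, 0.0132], "dr": [0, 0, 0]},
    {"grip": 0, "linear": [0, -0.0146, 0.0152], "dr": [0, 0, 0]},
    {"grip": 0, "linear": [0, -0.0168, 0.0172], "dr": [0, 0, 0]},
    {"grip": 0, "linear": [0, -0.0191, 0.0192], "dr": [0, 0, 0]},
    {"grip": 0, "linear": [0, -0.0206, 0.0205], "dr": [0, 0, 0]},
    {"grip": 0, "linear": [0, -0.0213, 0.0212], "dr": [0, 0, 0]},
  ],
)

```text
t: 10.2
tcp_pos: [0.564, 0.084, 0.0863]
tool_rot: [[0.962, -0.198, 0.187], [-0.273, -0.708, 0.652], [0.003, -0.678, -0.735]]
ft_force: [-3.5, -1.5, 10.2]
gripper_width: 0.0003
```

```bash
python3 snap.py 8
```

```text
t 10.2 q [-0.31  0.51  1.83  0.9   1.05 -0.6 ] tcp [0.564  0.084  0.0863] F unit [-2.41  2.99 10.21] grip 0.0003
 tip unit [-0.0284 -0.0017  0.0327] low corner [-0.0366 -0.0017  0.0253] tilt err deg 0.74
scene panel top x [-0.0215 -0.0174 -0.0097] 62
top panel top x [-0.0159 -0.0111 -0.006 ] 136
```

View pics/top8.png

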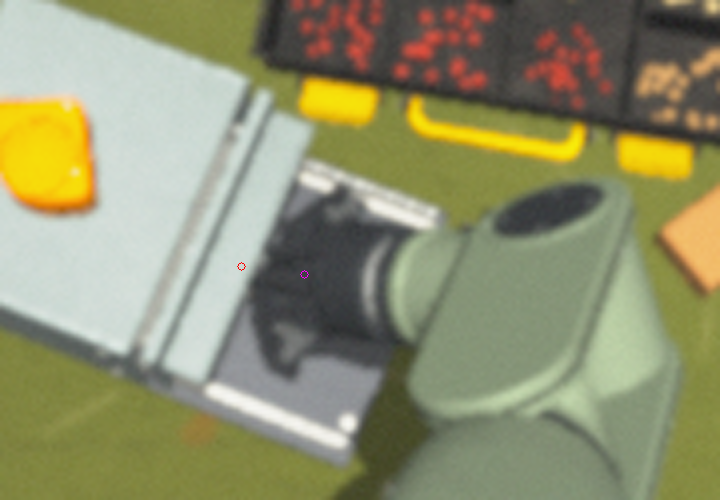

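About 6 mm is left by the depth reading (panel top mid at −0.011). I'll do the last stretch slowly.

Request:
carry_out(
  commands=[
    {"grip": 0, "linear": [0, 0.0003, 0.0018], "dr": [0, 0, 0]},
    {"grip": 0, "linear": [0, -0.0005, 0.0024], "dr": [0, 0, 0]},
    {"grip": 0, "linear": [0, -0.0012, 0.0031], "dr": [0, 0, 0]},
    {"grip": 0, "linear": [0, -0.002, 0.0038], "dr": [0, 0, 0]},
    {"grip": 0, "linear": [0, -0.0027, 0.0044], "dr": [0, 0, 0]},
    {"grip": 0, "linear": [0, -0.0035, 0.0051], "dr": [0, 0, 0]},
    {"grip": 0, "linear": [0, -0.0042, 0.0058], "dr": [0, 0, 0]},
    {"grip": 0, "linear": [0, -0.0042, 0.0058], "dr": [0, 0, 0]},
  ],
)

```text
t: 11.1
tcp_pos: [0.5661, 0.0911, 0.0862]
tool_rot: [[0.962, -0.197, 0.187], [-0.272, -0.706, 0.654], [0.003, -0.68, -0.733]]
ft_force: [-3.3, -1.6, 10.0]
gripper_width: -0.0001
```

```bash
python3 snap.py 9
```

```text
t 11.1 q [-0.29  0.51  1.82  0.9   1.05 -0.59] tcp [0.5661 0.0911 0.0862] F unit [-2.5   2.74 10.01] grip -0.0001
 tip unit [-0.0209 -0.0016  0.0326] low corner [-0.0291 -0.0016  0.0253] tilt err deg 0.88
scene panel top x [-0.0141 -0.0105 -0.0052] 55
top panel top x [-0.0085 -0.007  -0.005 ] 56
```

View pics/scene9.png

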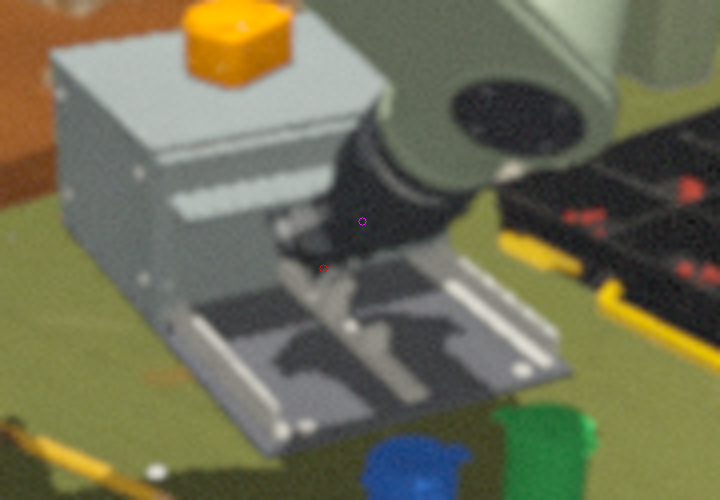

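Request:
carry_out(
  commands=[
    {"grip": 0, "linear": [0, 0.0003, 0.0018], "dr": [0, 0, 0]},
    {"grip": 0, "linear": [0, -0.0005, 0.0024], "dr": [0, 0, 0]},
    {"grip": 0, "linear": [0, -0.0012, 0.0031], "dr": [0, 0, 0]},
    {"grip": 0, "linear": [0, -0.0012, 0.0031], "dr": [0, 0, 0]},
  ],
)

```text
t: 11.6
tcp_pos: [0.5664, 0.0917, 0.0859]
tool_rot: [[0.963, -0.196, 0.186], [-0.27, -0.708, 0.652], [0.004, -0.678, -0.735]]
ft_force: [-11.8, -15.9, 17.5]
gripper_width: -0.0002
```

```bash
python3 snap.py 10
```

```text
t 11.6 q [-0.29  0.51  1.82  0.9   1.04 -0.59] tcp [0.5664 0.0917 0.0859] F unit [-18.51   6.98  17.48] grip -0.0002
 tip unit [-0.0203 -0.0018  0.0322] low corner [-0.0285 -0.0018  0.0248] tilt err deg 0.81
scene panel top x [-0.0139 -0.0102 -0.0053] 52
top panel top x [-0.0087 -0.0072 -0.0053] 52
```

The force rose to 18 N inward with no further motion, so the tray is against its stop. I'll unload, lift straight up to let the lever rise, then back out along the finger axis.

Request:
carry_out(
  commands=[
    {"grip": 0, "linear": [0, 0, 0], "dr": [0, 0, 0]},
    {"grip": 0, "linear": [0, -0.0013, -0.0015], "dr": [0, 0, 0]},
    {"grip": 0, "linear": [0, -0.0027, -0.003], "dr": [0, 0, 0]},
    {"grip": 0, "linear": [0, -0.004, -0.0045], "dr": [0, 0, 0]},
    {"grip": 0, "linear": [0, -0.0054, -0.0059], "dr": [0, 0, 0]},
    {"grip": 0, "linear": [0, -0.0067, -0.0074], "dr": [0, 0, 0]},
    {"grip": 0, "linear": [0, -0.0074, -0.0082], "dr": [0, 0, 0]},
    {"grip": 0, "linear": [0, -0.0074, -0.0082], "dr": [0, 0, 0]},
  ],
)

```text
t: 12.5
tcp_pos: [0.5663, 0.0919, 0.0968]
tool_rot: [[0.963, -0.196, 0.186], [-0.27, -0.708, 0.652], [0.004, -0.678, -0.735]]
ft_force: [0.1, -0.7, -0.5]
gripper_width: 0.0003
```

```bash
python3 snap.py 11
```

```text
t 12.5 q [-0.29  0.49  1.82  0.89  1.06 -0.57] tcp [0.5663 0.0919 0.0968] F unit [-0.67 -0.34 -0.49] grip 0.0003
 tip unit [-0.0202 -0.0016  0.0432] low corner [-0.0284 -0.0016  0.0358] tilt err deg 0.81
scene panel top x [-0.0808 -0.0104 -0.0055] 67
top panel top x [-0.0825 -0.0084 -0.0051] 94
```

View pics/scene11.png

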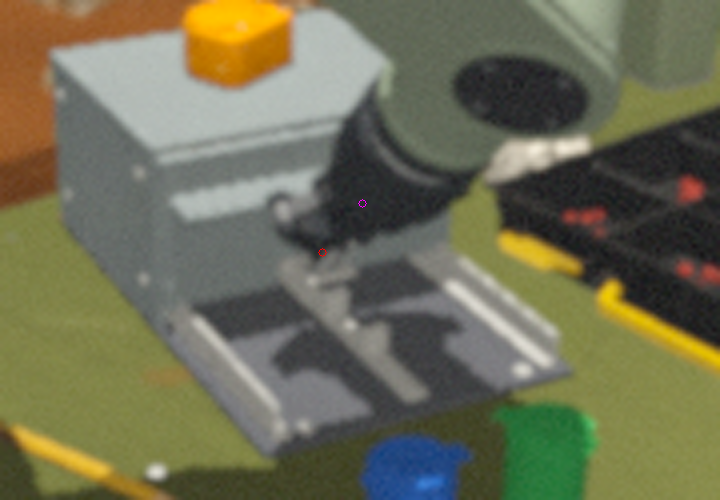

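Force is zero, the lever is back up and the tray is still home. Now I'll withdraw.

Request:
carry_out(
  commands=[
    {"grip": 0, "linear": [0, 0, -0.008], "dr": [0, 0, 0]},
    {"grip": 0, "linear": [0, 0, -0.02], "dr": [0, 0, 0]},
    {"grip": 0, "linear": [0, 0, -0.035], "dr": [0, 0, 0]},
    {"grip": 0, "linear": [0, 0, -0.055], "dr": [0, 0, 0]},
    {"grip": 0, "linear": [0, 0, -0.08], "dr": [0, 0, 0]},
    {"grip": 0, "linear": [0, 0, -0.11], "dr": [0, 0, 0]},
    {"grip": 0, "linear": [0, 0, -0.14], "dr": [0, 0, 0]},
    {"grip": 0, "linear": [0, 0, -0.17], "dr": [0, 0, 0]},
    {"grip": 0, "linear": [0, 0, -0.195], "dr": [0, 0, 0]},
    {"grip": 0, "linear": [0, 0, -0.21], "dr": [0, 0, 0]},
    {"grip": 0, "linear": [0, 0, -0.21], "dr": [0, 0, 0]},
  ],
)

```text
t: 13.7
tcp_pos: [0.528, -0.0473, 0.2534]
tool_rot: [[0.962, -0.195, 0.19], [-0.273, -0.71, 0.65], [0.008, -0.677, -0.736]]
ft_force: [0.6, 0.2, -0.1]
gripper_width: 0.0
```

```bash
python3 snap.py 12; python3 -c "
from h import *
for n in('scene','top'): cv2.imwrite(f'pics/{n}12f.png',load(n+'12.npz')['pixels'][:,:,::-1])"
```

```text
t 13.7 q [-0.57  0.23  1.78  0.72  1.44 -0.51] tcp [ 0.528  -0.0473  0.2534] F unit [ 0.37 -0.48 -0.1 ] grip 0.0
 tip unit [-0.1647 -0.0035  0.1997] low corner [-0.1728 -0.0035  0.1923] tilt err deg 0.81
scene panel top x [-0.0142 -0.0103 -0.0054] 99
top panel top x [-0.0087 -0.0069 -0.0052] 56
```

View pics/scene12.png

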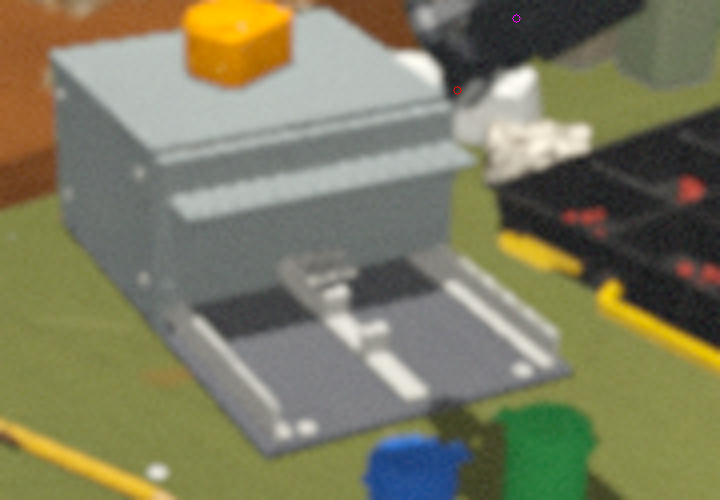

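View pics/top12f.png

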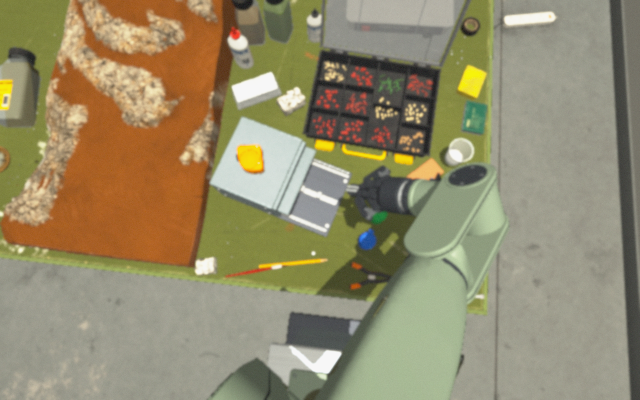

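The tray is flush with the housing, the robot is clear and the bystanders haven't moved. I'll hand it in.

```bash
python3 -c "
from station import ctrl
print(ctrl.hand_in())"
```

```text
the job is handed in; nothing more can be done
None
```

The tray is fully home and I handed the job in at about 14 s. I slanted the closed fingers in under the lip and pressed the lever onto its stop, which read about 10 N. I then pushed the tray smoothly in at up to about 30 mm/s with the lever held down past both catches.

- **At the stop:** the inward force rose to about 18 N with no further motion, so I stopped pushing and let go.
- **Letting go:** I lifted straight up, the force dropped to zero, and the fingers backed out clear of everything.
- **Last checks:** the panel stayed where it was after release. The top view puts its outer face at unit x ≈ -9 mm and the scene view at about -14 mm; home is -10 mm. The scene view read about 5 mm far out throughout, and both views agree on about 119 mm of travel.
- **Bystanders:** the tape measure and the two decoy pots are visibly where they were. The arm partly hid the sanding block and the clamp in the last picture, but it never came near them.
- **Not checked:** the tray pots were upright in the last pictures that showed them, at about 76 mm out for a clear view. I couldn't see them once the tray was closed.

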